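# Cock the spring clamp on the stool

### The arm

A 6-joint arm with a two-finger parallel gripper is mounted at the origin on the work surface. World frame = base frame: x ahead of the robot, y to its left, z up, the work surface at z = 0. Lengths are in m, angles in degrees, forces in N, time in s.
With the tool pointing down it reaches from about 0.35 to 0.925 m from the base axis. Payload 6.4 kg.
Tool frame: the origin (TCP) lies midway between the tips of the shut fingers; the grasp point (between the pads) lies 19 mm behind it (tcp_to_grasp is the distance from the TCP to the grasp point, in m); z points along the fingers, y is the line along which they close (so a half turn about z gives the same grasp; the last joint's range is limited). The gripper opens to 85 mm and grips with 20 to 120 N. Pads are 22 mm wide; open, the fingers measure 114 mm over their backs; the gripper's body (76 mm by 85 mm) begins 54 mm behind the grasp point. The pads swing forward as they close: fully open they stand 13 mm farther back than shut.
Start: joints at [-83.428, 14.043, 89.255, -0, 76.702, -9.975], TCP at [0.185, -0.623, 0.231] pointing down, gripper open.
Joint ranges: [-179.41, 179.41], [-58.25, 129.5], [7.25, 145.43], [-54.29, 234.29], [11.92, 165.04], [-157.13, 157.13]. Speed limits (degrees/s): [147.25, 147.25, 180, 180, 180, 180].

### API

Orientations are given as a 3x3 rotation matrix whose columns are the frame's x, y, z axes.
In Python, from plant import * gives the robot as it stands.
- The arm moves only by the shell command python3 -m pendant 'ROWS' [FORCE]. ROWS is JSON, a list of rows, each an object of numbers: "claw": the finger opening in cm, from 0 to 8.54; "dx", "dy", "dz": the shift along the tool's x, y, z in cm; "yaw": the turn about the tool's z in degrees. A call has exactly 10 rows; each row shifts and turns the commanded pose from where the row before left it, along the tool's axes as they then stand; what a row does not reach is not made up. A row lasts 1/12 s, in which the tool goes at most 41.7 mm and 7.16 degrees, less where a joint would pass 70% of its speed; a pose out of reach is approached as far as the arm can. A call with a gripper value outside its range is refused whole. The fingers move at their own pace and stop on an object; FORCE is the grip in N (left out, the last holds). Time passes only in rows, so rows that do not move let the fingers close, or fill a call up. It gives the time, the measured TCP pose, the force, the opening and the grip force at its end, in the units of the state.
- sense(): the state, without advancing time (a new reading comes with each control period).
- get_image(name): name is "scene" or "top"; returns the picture (400x640x3 uint8, blue, green, red); there is no depth.
- camera_model(name): a dict with "mtx" (3x3 intrinsics, pixels), "view" (4x4, takes a point from world to camera coordinates). Camera axes: x right, y down, z forward; pixel columns grow to the right and rows downward; lengths in m; the calibration is good to about 2 mm. A picture is of the moment at which its call begins. camera_model takes no time and is no camera call.
- sign_off(): hands the job in; it is judged then, once.
The state is a dict: "t": time; "q": joint angles; "joint_vel": joint speeds; "joint_torque": joint torques, N m; "tool_pos": TCP position; "tcp_rot": TCP orientation; "contact_force": force on the tool from outside, world axes, zero at the start; "moment": the same for the moment, N m; "grip_width": opening from 0.0 (shut) to 1.0 (fully open); "grasp_force": force on a finger pad.
Only numpy, scipy, OpenCV 4.12 (cv2) and the standard library are available. Lean on these libraries where they do the work, as an engineer would, in place of code of your own. Each camera call takes 0.05 s, during which the arm holds its last target. There are 200 camera calls.

### The job

Set the spring clamp on the wooden block open, ready to take a panel: draw its arm back by the upright black knob until the little steel catch snaps in behind the arm's nose, ease off and let go so that the arm stays hooked. Do not touch the hair-trigger catch itself, and do not let the arm snap shut.

Things in the scene. Friction and masses are not known exactly. Their poses are not given: they have to be found in the camera images.
- clamp_arm (a joint): steel clamp arm's angle about its vertical pivot: 0 = shut against the wooden jaw; grows counter-clockwise (from above) as it is drawn back; stop at 0.66 rad. From about 0.25 rad its nose pushes the catch aside; past about 0.50 the catch snaps in behind it; hooked and let go it rests at about 0.49. A spring pulls it shut: at the knob 3 N shut, 7 N at the catch, a little more while passing.
- knob (a point): centre (half-way up) of the upright round black plastic knob on the clamp arm: 20 mm diameter, 48 mm tall, 120 mm from the arm's pivot, moving with the arm. Centre 80 mm above the stool, top 99 mm, foot (top of the flat arm) 51 mm.
- pivot (a point): arm's pivot on the fixed wooden block (140 x 210 x 35 mm, place and angle vary), 46 mm above the stool. x: across the block to the wooden jaw strip (top 51 mm above the stool); y: along the block. At joint 0 the arm, a 12 mm wide steel bar, points along +y, nose end at 165 mm; drawn back it swings towards -x. Block centre: 30 mm to -x, 90 mm to +y of here.
- catch: small sprung steel catch (hair trigger) flat on the block beyond the arm's nose; origin at its pivot, 39 mm to -x and 171 mm to +y of the arm's pivot. Tooth 42 mm along its own -x, trigger paddle 37 mm along +x, which at rest is turned 0.5 rad counter-clockwise from the block's x. Highest point 57 mm above the stool. The passing nose pushes it aside by itself.

How it is judged:
By the outcome, as a careful person would: the job done as asked, in the order asked, and still so for the second after the job is handed in, with the robot touching nothing.
It also fails if it takes over 32 s, if anything falls off the work surface, if the arm or the gripper's body presses on something with over 40 N, if the wrist force passes 120 N, or if a joint passes its speed limit or range.

## Working session

There is one attempt and no reset: what is moved stays moved. The work goes in short steps, Python scripts to look and compute and a shell command to move; the robot and the scene stay as the last step left them, time stands still between calls to the robot, and variables do not carry over. Pictures are saved under pics/ and viewed, at most 10 in all, crops included, and the job is handed in when it is done.

```bash
mkdir -p pics; python3 - <<'E'
from plant import *
import cv2,numpy as np
for n in("scene","top"):
    cv2.imwrite(f"pics/{n}0.png",get_image(n)); m=camera_model(n); print(n,np.round(m["mtx"],1).tolist(),np.round(m["view"],3).tolist())
s=sense();print(s["t"],np.round(s["tcp_rot"],3).tolist(),s["tool_pos"],s["grip_width"])
E
```

```text
scene [[505.7, 0.0, 305.7], [0.0, 505.7, 195.5], [0.0, 0.0, 1.0]] [[0.444, 0.896, -0.002, -0.268], [0.638, -0.318, -0.701, -0.319], [-0.629, 0.31, -0.713, 1.208], [0.0, 0.0, 0.0, 1.0]]
top [[392.5, 0.0, 316.1], [0.0, 392.5, 194.4], [0.0, 0.0, 1.0]] [[0.019, -0.999, -0.033, 0.024], [-0.995, -0.016, -0.095, 0.607], [0.095, 0.035, -0.995, 0.702], [0.0, 0.0, 0.0, 1.0]]
0.1 [[0.959, 0.285, -0.0], [0.285, -0.959, 0.002], [0.0, -0.002, -1.0]] [ 0.18507364 -0.62257083  0.23026946] 1.0014022227109558
```

View pics/top0.png

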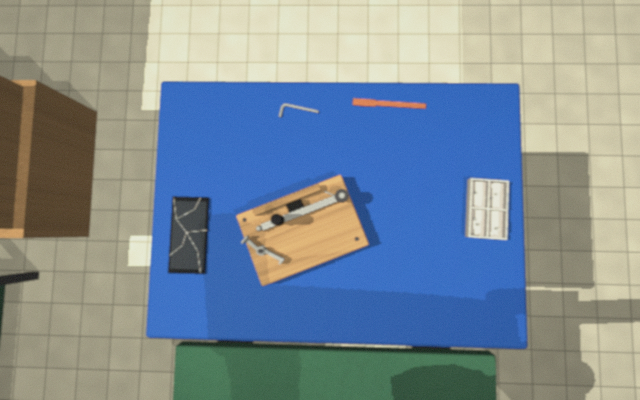

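View pics/scene0.png

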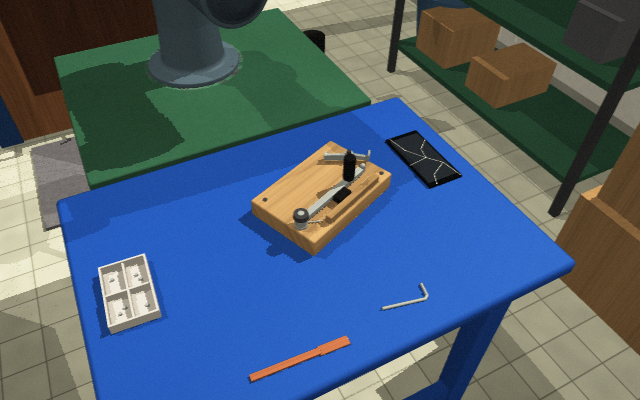

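The top view shows the pivot near (341,196) and the knob near (277,220). In the scene view the pivot is near (301,214) and the knob spans about (349,152)–(349,180). I'll enlarge both for precise picks.

```bash
python3 - <<'E'
import cv2,numpy as np
a=cv2.imread("pics/top0.png")[165:295,225:385];b=cv2.imread("pics/scene0.png")[130:260,240:400]
f=lambda i:cv2.resize(i,None,fx=4.5,fy=4.5,interpolation=cv2.INTER_CUBIC)
a,b=f(a)[:, :720],f(b)[:, :720]
c=cv2.resize(np.vstack([a,b]),None,fx=0.5,fy=0.5) if 0 else None
cv2.imwrite("pics/ta.png",a);cv2.imwrite("pics/sb.png",b)
E
```

```text
(no output)
```

View pics/ta.png

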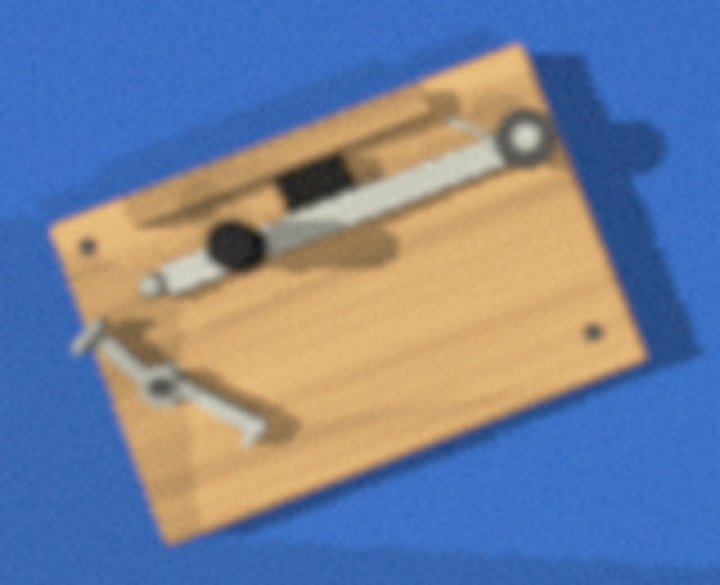

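View pics/sb.png

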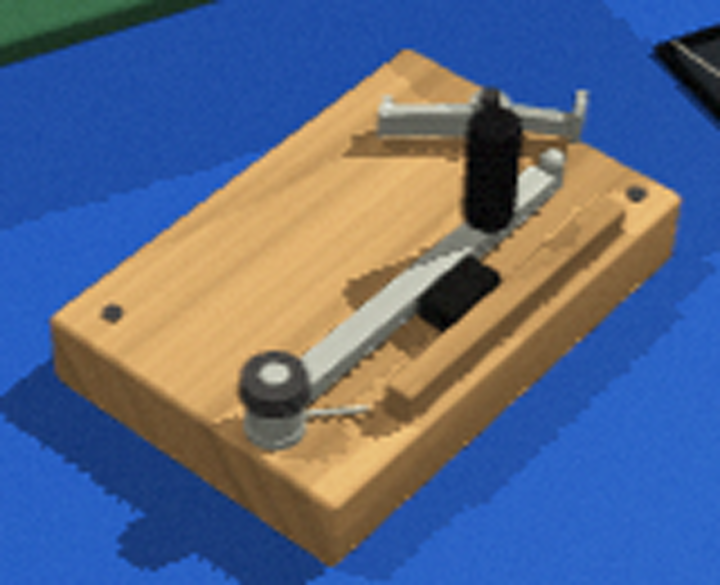

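The crops show the four top corners of the block, the knob top at crop (236,245) in the top view and (495,115) in the scene view, and the arm shut. I'll fit the block pose and stool height to both views.

```bash
cat >fit.py <<'E'
from plant import *
import numpy as np
from scipy.optimize import least_squares
cam={n:camera_model(n) for n in("top","scene")}
def proj(n,P):
    m=cam[n];V=np.array(m["view"]);c=V[:3,:3]@P+V[:3,3];p=np.array(m["mtx"])@c;return p[:2]/p[2]
off={"top":(225,165),"scene":(240,130)}
A,B,C,D=[(40,-15,35),(40,195,35),(-100,195,35),(-100,-15,35)]
# offsets mm from pivot, z above stool
obs=[("top",A,(520,42)),("top",B,(50,228)),("top",C,(168,545)),("top",D,(648,357)),
("scene",A,(335,512)),("scene",B,(680,200)),("scene",C,(407,50)),("scene",D,(53,322)),("scene",(40,-15,0),(333,567)),
("top",(0,120,99),(236,245)),("scene",(0,120,99),(495,115)),("scene",(0,120,51),(490,220))]
def W(p,o):
    x,y,z,a=p;c,s=np.cos(a),np.sin(a);o=np.array(o)/1e3
    return np.array([x+c*o[0]-s*o[1],y+s*o[0]+c*o[1],z+o[2]])
res=lambda p:np.concatenate([proj(n,W(p,o))-(np.array(u)+.5)/4.5-np.array(off[n])+.5 for n,o,u in obs])
r=least_squares(res,[.45,-.05,.0,0.3],loss="soft_l1")
E
python3 - <<'E'
from fit import *
print(r.x,np.degrees(r.x[3]));print(np.round(res(r.x).reshape(-1,2),1).tolist())
p=r.x
print("knob",W(p,(0,120,80)),"catch",W(p,(-39,171,46)))
for th in(0,.25,.5,.56,.6): print(th,W(p,(-120*np.sin(th),120*np.cos(th),80)))
E
```

```text
[ 0.60399551 -0.00958821 -0.00371691  0.39499993] 22.631828663513453
[[-0.8, -0.6], [-1.2, -0.5], [-0.9, 0.4], [-0.7, -0.2], [-0.5, 0.3], [0.3, -0.8], [-0.9, -0.7], [-2.0, -0.4], [-0.3, 2.1], [-2.2, -0.2], [-0.6, 2.0], [-1.2, 0.1]]
knob [0.55781853 0.10117138 0.07628309] catch [0.50219645 0.13323669 0.04228309]
0 [0.55781853 0.10117138 0.07628309]
0.25 [0.5318517  0.08630377 0.07628309]
0.5 [0.51037042 0.06547406 0.07628309]
0.56 [0.50603787 0.05972485 0.07628309]
0.6 [0.50334444 0.05575215 0.07628309]
```

```bash
python3 -m pendant '[{"dx":2.82,"dy":-2.94,"claw":8.5},{"dx":2.82,"dy":-2.94,"claw":8.5},{"dx":2.82,"dy":-2.94,"claw":8.5},{"dx":2.82,"dy":-2.94,"claw":8.5},{"dx":2.82,"dy":-2.94,"claw":8.5},{"dx":2.82,"dy":-2.94,"claw":8.5},{"dx":2.82,"dy":-2.94,"claw":8.5},{"dx":2.82,"dy":-2.94,"claw":8.5},{"dx":2.82,"dy":-2.94,"claw":8.5},{"dx":2.82,"dy":-2.94,"claw":8.5}]' 20
python3 -m pendant '[{"dx":2.82,"dy":-2.94,"claw":8.5},{"dx":2.82,"dy":-2.94,"claw":8.5},{"dx":2.82,"dy":-2.94,"claw":8.5},{"dx":2.82,"dy":-2.94,"claw":8.5},{"dx":2.82,"dy":-2.94,"claw":8.5},{"dx":2.82,"dy":-2.94,"claw":8.5},{"dx":2.82,"dy":-2.94,"claw":8.5},{"dx":2.82,"dy":-2.94,"claw":8.5},{"dx":2.82,"dy":-2.94,"claw":8.5},{"dx":2.82,"dy":-2.94,"claw":8.5}]'
python3 -m pendant '[{"yaw":-7},{"yaw":-7},{"yaw":-7},{"yaw":-7},{"yaw":-7},{"yaw":-7},{"yaw":-7},{"yaw":-7},{"yaw":-7},{"yaw":-7}]'
```

```text
validation failed for argument at $[0]...
validation failed for argument at $[0]...
validation failed for argument at $[0]...
```

```bash
python3 -m pendant '[{"claw":8.5,"dx":2.82,"dy":-2.94,"dz":0,"yaw":0},{"claw":8.5,"dx":2.82,"dy":-2.94,"dz":0,"yaw":0},{"claw":8.5,"dx":2.82,"dy":-2.94,"dz":0,"yaw":0},{"claw":8.5,"dx":2.82,"dy":-2.94,"dz":0,"yaw":0},{"claw":8.5,"dx":2.82,"dy":-2.94,"dz":0,"yaw":0},{"claw":8.5,"dx":2.82,"dy":-2.94,"dz":0,"yaw":0},{"claw":8.5,"dx":2.82,"dy":-2.94,"dz":0,"yaw":0},{"claw":8.5,"dx":2.82,"dy":-2.94,"dz":0,"yaw":0},{"claw":8.5,"dx":2.82,"dy":-2.94,"dz":0,"yaw":0},{"claw":8.5,"dx":2.82,"dy":-2.94,"dz":0,"yaw":0}]' 20
```

```text
t: 0.93
tool_pos: [0.372, -0.2589, 0.231]
tcp_rot: [[0.959, 0.284, -0.0], [0.284, -0.959, 0.0], [0.0, -0.0, -1.0]]
contact_force: [0.9, 0.0, -0.7]
grip_width: 0.997
grasp_force: 0.0
```

All keys are needed in each row. I'll carry on with the rest of the travel and then turn.

```bash
python3 -m pendant '[{"claw":8.5,"dx":2.82,"dy":-2.94,"dz":0,"yaw":0},{"claw":8.5,"dx":2.82,"dy":-2.94,"dz":0,"yaw":0},{"claw":8.5,"dx":2.82,"dy":-2.94,"dz":0,"yaw":0},{"claw":8.5,"dx":2.82,"dy":-2.94,"dz":0,"yaw":0},{"claw":8.5,"dx":2.82,"dy":-2.94,"dz":0,"yaw":0},{"claw":8.5,"dx":2.82,"dy":-2.94,"dz":0,"yaw":0},{"claw":8.5,"dx":2.82,"dy":-2.94,"dz":0,"yaw":0},{"claw":8.5,"dx":2.82,"dy":-2.94,"dz":0,"yaw":0},{"claw":8.5,"dx":2.82,"dy":-2.94,"dz":0,"yaw":0},{"claw":8.5,"dx":2.82,"dy":-2.94,"dz":0,"yaw":0}]' 20
python3 -m pendant '[{"claw":8.5,"dx":0,"dy":0,"dz":0,"yaw":-7},{"claw":8.5,"dx":0,"dy":0,"dz":0,"yaw":-7},{"claw":8.5,"dx":0,"dy":0,"dz":0,"yaw":-7},{"claw":8.5,"dx":0,"dy":0,"dz":0,"yaw":-7},{"claw":8.5,"dx":0,"dy":0,"dz":0,"yaw":-7},{"claw":8.5,"dx":0,"dy":0,"dz":0,"yaw":-7},{"claw":8.5,"dx":0,"dy":0,"dz":0,"yaw":-7},{"claw":8.5,"dx":0,"dy":0,"dz":0,"yaw":-7},{"claw":8.5,"dx":0,"dy":0,"dz":0,"yaw":-7},{"claw":8.5,"dx":0,"dy":0,"dz":0,"yaw":-7}]'
python3 -m pendant '[{"claw":8.5,"dx":0,"dy":0,"dz":1,"yaw":-7},{"claw":8.5,"dx":0,"dy":0,"dz":1,"yaw":-7},{"claw":8.5,"dx":0,"dy":0,"dz":1,"yaw":-7},{"claw":8.5,"dx":0,"dy":0,"dz":1,"yaw":-5},{"claw":8.5,"dx":0,"dy":0,"dz":1,"yaw":0},{"claw":8.5,"dx":0,"dy":0,"dz":1,"yaw":0},{"claw":8.5,"dx":0,"dy":0,"dz":1,"yaw":0},{"claw":8.5,"dx":0,"dy":0,"dz":1,"yaw":0},{"claw":8.5,"dx":0,"dy":0,"dz":0,"yaw":0},{"claw":8.5,"dx":0,"dy":0,"dz":0,"yaw":0}]'
python3 - <<'E'
from plant import *
import cv2,numpy as np
a=get_image("scene")[60:230,230:450];b=get_image("top")[130:300,200:420]
cv2.imwrite("pics/near.png",cv2.resize(np.hstack([a,b]),(792,306),interpolation=cv2.INTER_CUBIC))
s=sense();print(s["q"],s["tool_pos"])
E
```

```text
t: 1.77
tool_pos: [0.5586, 0.1034, 0.2308]
tcp_rot: [[0.958, 0.285, -0.001], [0.285, -0.958, -0.0], [-0.001, -0.0, -1.0]]
contact_force: [0.5, -0.5, 0.1]
grip_width: 0.994
grasp_force: 0.0
t: 2.6
tool_pos: [0.558, 0.1012, 0.2307]
tcp_rot: [[0.054, 0.999, -0.001], [0.999, -0.054, 0.0], [-0.0, -0.001, -1.0]]
contact_force: [-0.1, 0.7, 0.2]
grip_width: 0.995
grasp_force: 0.0
t: 3.43
tool_pos: [0.5579, 0.1012, 0.1505]
tcp_rot: [[-0.383, 0.924, -0.002], [0.924, 0.383, 0.0], [0.001, -0.001, -1.0]]
contact_force: [-0.3, 0.2, -0.2]
grip_width: 0.998
grasp_force: 0.0
[-1.17312479e+00  8.02104840e+00  1.04976759e+02  1.86713640e-03
  6.69462698e+01 -2.37015185e+01] [0.5587421  0.10118945 0.15182693]
```

View pics/near.png

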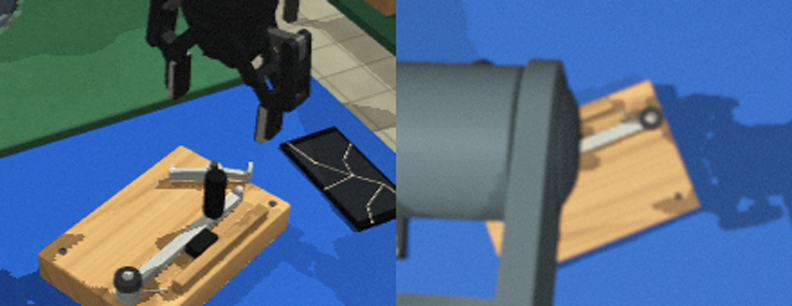

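The scene half of the crop shows the open fingertips straddling the knob line, with their midpoint at (221,118) above the knob at (214,168). The clamp is still shut. I'll descend with a 2 mm bias towards opening, then close.

```bash
python3 -m pendant '[{"claw":8.5,"dx":0,"dy":-0.2,"dz":1,"yaw":0},{"claw":8.5,"dx":0,"dy":0,"dz":1,"yaw":0},{"claw":8.5,"dx":0,"dy":0,"dz":1,"yaw":0},{"claw":8.5,"dx":0,"dy":0,"dz":1,"yaw":0},{"claw":8.5,"dx":0,"dy":0,"dz":1,"yaw":0},{"claw":8.5,"dx":0,"dy":0,"dz":1,"yaw":0},{"claw":8.5,"dx":0,"dy":0,"dz":1,"yaw":0},{"claw":8.5,"dx":0,"dy":0,"dz":1,"yaw":0},{"claw":8.5,"dx":0,"dy":0,"dz":0.6,"yaw":0},{"claw":8.5,"dx":0,"dy":0,"dz":0,"yaw":0}]' 20
python3 -m pendant '[{"claw":3.5,"dx":0,"dy":0,"dz":0,"yaw":0},{"claw":3,"dx":0,"dy":0,"dz":0,"yaw":0},{"claw":3,"dx":0,"dy":0,"dz":0,"yaw":0},{"claw":3,"dx":0,"dy":0,"dz":0,"yaw":0},{"claw":3,"dx":0,"dy":0,"dz":0,"yaw":0},{"claw":3,"dx":0,"dy":0,"dz":0,"yaw":0},{"claw":3,"dx":0,"dy":0,"dz":0,"yaw":0},{"claw":3,"dx":0,"dy":0,"dz":0,"yaw":0},{"claw":3,"dx":0,"dy":0,"dz":0,"yaw":0},{"claw":3,"dx":0,"dy":0,"dz":0,"yaw":0}]'
python3 - <<'E'
from plant import *
import cv2,numpy as np
a=get_image("scene")[90:240,260:440]
cv2.imwrite("pics/near2.png",cv2.resize(a,(720,600),interpolation=cv2.INTER_CUBIC))
E
```

```text
t: 4.37
tool_pos: [0.5553, 0.1004, 0.0633]
tcp_rot: [[-0.383, 0.924, -0.003], [0.924, 0.383, 0.0], [0.001, -0.003, -1.0]]
contact_force: [-0.0, 0.1, -0.4]
grip_width: 0.994
grasp_force: 0.0
t: 5.2
tool_pos: [0.5565, 0.1004, 0.0653]
tcp_rot: [[-0.383, 0.924, -0.0], [0.924, 0.383, 0.0], [0.0, 0.0, -1.0]]
contact_force: [0.1, 0.8, 0.2]
grip_width: 0.354
grasp_force: 0.0
```

View pics/near2.png

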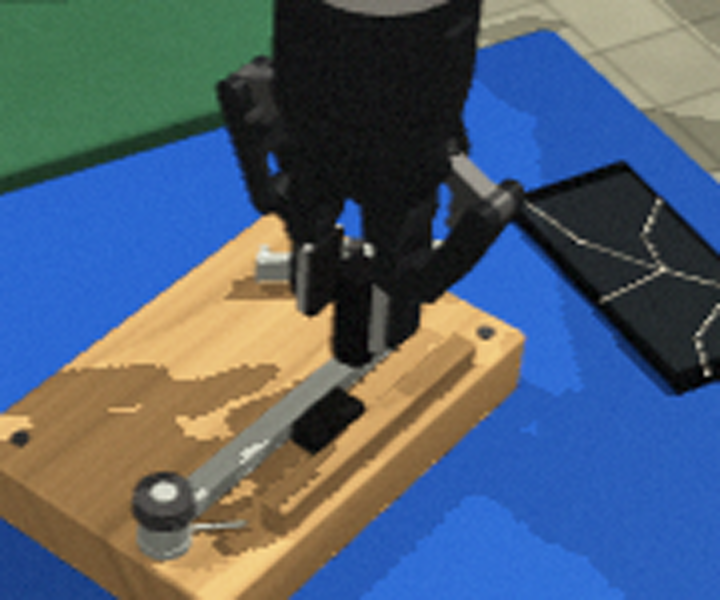

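The scene crop shows the knob at about (360,310) between the pads at the right depth, with the tips clear of the arm and catch. I'll grip it and start the arc.

```bash
python3 -m pendant '[{"claw":1.5,"dx":0,"dy":0,"dz":0,"yaw":0},{"claw":1.5,"dx":0,"dy":0,"dz":0,"yaw":0},{"claw":1.5,"dx":0,"dy":0,"dz":0,"yaw":0},{"claw":1.5,"dx":0,"dy":0,"dz":0,"yaw":0},{"claw":1.5,"dx":0,"dy":0,"dz":0,"yaw":0},{"claw":1.5,"dx":0,"dy":0,"dz":0,"yaw":0},{"claw":1.5,"dx":0,"dy":0,"dz":0,"yaw":0},{"claw":1.5,"dx":0,"dy":0,"dz":0,"yaw":0},{"claw":1.5,"dx":0,"dy":0,"dz":0,"yaw":0},{"claw":1.5,"dx":0,"dy":0,"dz":0,"yaw":0}]' 30
```

```text
t: 6.08
tool_pos: [0.5567, 0.1006, 0.0656]
tcp_rot: [[-0.384, 0.924, 0.001], [0.924, 0.384, 0.0], [-0.0, 0.001, -1.0]]
contact_force: [3.7, 4.6, 0.7]
grip_width: 0.224
grasp_force: 29.7
```

```bash
python3 -m pendant '[{"claw":1.5,"dx":-0.01,"dy":-0.52,"dz":0,"yaw":-2.5},{"claw":1.5,"dx":-0.01,"dy":-0.52,"dz":0,"yaw":-2.5},{"claw":1.5,"dx":-0.01,"dy":-0.52,"dz":0,"yaw":-2.5},{"claw":1.5,"dx":-0.01,"dy":-0.52,"dz":0,"yaw":-2.5},{"claw":1.5,"dx":-0.01,"dy":-0.52,"dz":0,"yaw":-2.5},{"claw":1.5,"dx":-0.01,"dy":-0.52,"dz":0,"yaw":-2.5},{"claw":1.5,"dx":-0.01,"dy":-0.52,"dz":0,"yaw":-2.5},{"claw":1.5,"dx":-0.01,"dy":-0.52,"dz":0,"yaw":-2.5},{"claw":1.5,"dx":-0.01,"dy":-0.52,"dz":0,"yaw":-2.5},{"claw":1.5,"dx":-0.01,"dy":-0.52,"dz":0,"yaw":-2.5}]'
```

```text
t: 6.92
tool_pos: [0.5149, 0.0706, 0.0656]
tcp_rot: [[-0.739, 0.674, 0.003], [0.674, 0.739, -0.0], [-0.002, 0.002, -1.0]]
contact_force: [6.8, 3.7, -1.6]
grip_width: 0.229
grasp_force: 29.6
```

```bash
python3 -m pendant '[{"claw":1.5,"dx":-0.01,"dy":-0.31,"dz":0,"yaw":-1.5},{"claw":1.5,"dx":-0.01,"dy":-0.31,"dz":0,"yaw":-1.5},{"claw":1.5,"dx":-0.01,"dy":-0.31,"dz":0,"yaw":-1.5},{"claw":1.5,"dx":-0.01,"dy":-0.31,"dz":0,"yaw":-1.5},{"claw":1.5,"dx":-0.01,"dy":-0.31,"dz":0,"yaw":-1.5},{"claw":1.5,"dx":0,"dy":0,"dz":0,"yaw":0},{"claw":1.5,"dx":0,"dy":0,"dz":0,"yaw":0},{"claw":1.5,"dx":0,"dy":0,"dz":0,"yaw":0},{"claw":1.5,"dx":0,"dy":0,"dz":0,"yaw":0},{"claw":1.5,"dx":0,"dy":0,"dz":0,"yaw":0}]'
python3 - <<'E'
from plant import *
import cv2,numpy as np
from fit import r,W
s=sense();p=np.array(s["tool_pos"]);d=p[:2]-r.x[:2];print("theta",np.arctan2(d[1],d[0])-r.x[3]-np.pi/2,np.hypot(*d))
a=get_image("scene")[90:240,260:440]
cv2.imwrite("pics/near3.png",cv2.resize(a,(720,600),interpolation=cv2.INTER_CUBIC))
E
```

```text
t: 7.75
tool_pos: [0.5054, 0.0586, 0.0655]
tcp_rot: [[-0.819, 0.574, 0.002], [0.574, 0.819, 0.0], [-0.001, 0.001, -1.0]]
contact_force: [5.1, 2.9, -1.3]
grip_width: 0.225
grasp_force: 29.7
theta 0.5708010661702674 0.1199195070502761
```

View pics/near3.png

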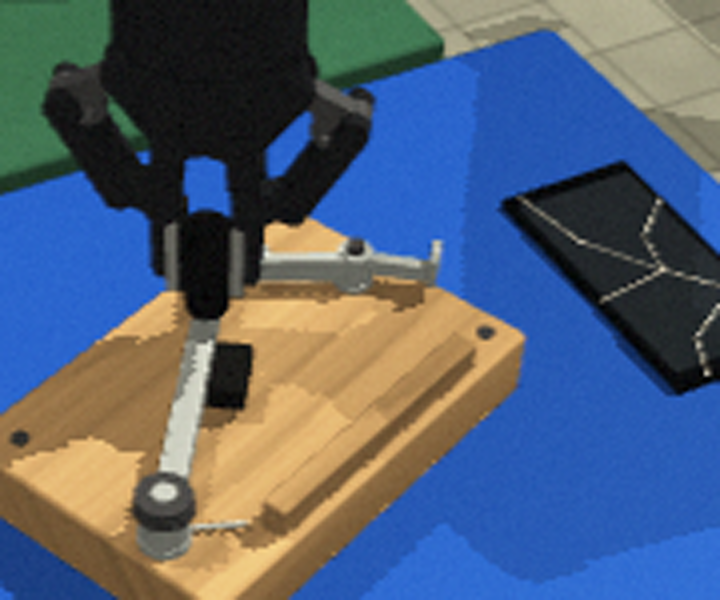

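The crop shows the arm drawn past the catch, at about 0.57 rad, with the knob gripped at (205,265) and the catch swung back to rest. I'll ease off slowly.

```bash
python3 -m pendant '[{"claw":1.5,"dx":0,"dy":0.1,"dz":0,"yaw":0.5},{"claw":1.5,"dx":0,"dy":0.1,"dz":0,"yaw":0.5},{"claw":1.5,"dx":0,"dy":0.1,"dz":0,"yaw":0.5},{"claw":1.5,"dx":0,"dy":0.1,"dz":0,"yaw":0.5},{"claw":1.5,"dx":0,"dy":0.1,"dz":0,"yaw":0.5},{"claw":1.5,"dx":0,"dy":0.1,"dz":0,"yaw":0.5},{"claw":1.5,"dx":0,"dy":0.1,"dz":0,"yaw":0.5},{"claw":1.5,"dx":0,"dy":0.1,"dz":0,"yaw":0.5},{"claw":1.5,"dx":0,"dy":0,"dz":0,"yaw":0},{"claw":1.5,"dx":0,"dy":0,"dz":0,"yaw":0}]'
```

```text
t: 8.63
tool_pos: [0.5102, 0.0651, 0.0656]
tcp_rot: [[-0.777, 0.629, 0.002], [0.629, 0.777, 0.0], [-0.001, 0.001, -1.0]]
contact_force: [4.9, 4.4, -1.0]
grip_width: 0.226
grasp_force: 29.7
```

```bash
python3 -m pendant '[{"claw":1.5,"dx":0,"dy":0.03,"dz":0,"yaw":0.15},{"claw":1.5,"dx":0,"dy":0.03,"dz":0,"yaw":0.15},{"claw":1.5,"dx":0,"dy":0.03,"dz":0,"yaw":0.15},{"claw":1.5,"dx":0,"dy":0.03,"dz":0,"yaw":0.15},{"claw":1.5,"dx":0,"dy":0.03,"dz":0,"yaw":0.15},{"claw":1.5,"dx":0,"dy":0,"dz":0,"yaw":0},{"claw":1.5,"dx":0,"dy":0,"dz":0,"yaw":0},{"claw":1.5,"dx":0,"dy":0,"dz":0,"yaw":0},{"claw":1.5,"dx":0,"dy":0,"dz":0,"yaw":0},{"claw":1.5,"dx":0,"dy":0,"dz":0,"yaw":0}]'
```

```text
t: 9.47
tool_pos: [0.5111, 0.0662, 0.0656]
tcp_rot: [[-0.769, 0.639, 0.002], [0.639, 0.769, 0.0], [-0.001, 0.001, -1.0]]
contact_force: [4.1, 4.1, -1.2]
grip_width: 0.226
grasp_force: 29.7
```

```bash
python3 -m pendant '[{"claw":1.5,"dx":0,"dy":0.03,"dz":0,"yaw":0.15},{"claw":1.5,"dx":0,"dy":0.03,"dz":0,"yaw":0.15},{"claw":1.5,"dx":0,"dy":0.03,"dz":0,"yaw":0.15},{"claw":1.5,"dx":0,"dy":0.03,"dz":0,"yaw":0.15},{"claw":1.5,"dx":0,"dy":0,"dz":0,"yaw":0},{"claw":1.5,"dx":0,"dy":0,"dz":0,"yaw":0},{"claw":1.5,"dx":0,"dy":0,"dz":0,"yaw":0},{"claw":1.5,"dx":0,"dy":0,"dz":0,"yaw":0},{"claw":1.5,"dx":0,"dy":0,"dz":0,"yaw":0},{"claw":1.5,"dx":0,"dy":0,"dz":0,"yaw":0}]'
python3 - <<'E'
from plant import *
import numpy as np
from fit import r
s=sense();p=np.array(s["tool_pos"]);d=p[:2]-r.x[:2];print("theta",np.arctan2(d[1],d[0])-r.x[3]-np.pi/2,np.hypot(*d),np.array(s["tcp_rot"]).T@s["contact_force"])
E
```

```text
t: 10.3
tool_pos: [0.5112, 0.0665, 0.0655]
tcp_rot: [[-0.763, 0.647, -0.0], [0.647, 0.763, -0.001], [-0.001, -0.001, -1.0]]
contact_force: [0.7, -4.8, 4.2]
grip_width: 0.222
grasp_force: 30.2
theta 0.48905886723453795 0.11998456665015111 [-3.60724185 -3.21889882 -4.14431563]
```

The force has reversed at 0.489 rad, so the arm is resting on the catch. I'll back off a hair to neutral, open a little and go straight up.

```bash
python3 -m pendant '[{"claw":1.5,"dx":0,"dy":-0.03,"dz":0,"yaw":0},{"claw":1.5,"dx":0,"dy":0,"dz":0,"yaw":0},{"claw":1.5,"dx":0,"dy":0,"dz":0,"yaw":0},{"claw":2.1,"dx":0,"dy":0,"dz":0,"yaw":0},{"claw":2.3,"dx":0,"dy":0,"dz":0,"yaw":0},{"claw":2.6,"dx":0,"dy":0,"dz":0,"yaw":0},{"claw":3,"dx":0,"dy":0,"dz":0,"yaw":0},{"claw":3.6,"dx":0,"dy":0,"dz":0,"yaw":0},{"claw":3.6,"dx":0,"dy":0,"dz":0,"yaw":0},{"claw":3.6,"dx":0,"dy":0,"dz":0,"yaw":0}]'
python3 -m pendant '[{"claw":3.6,"dx":0,"dy":0,"dz":-0.5,"yaw":0},{"claw":3.6,"dx":0,"dy":0,"dz":-1,"yaw":0},{"claw":3.6,"dx":0,"dy":0,"dz":-1,"yaw":0},{"claw":3.6,"dx":0,"dy":0,"dz":-1.5,"yaw":0},{"claw":3.6,"dx":0,"dy":0,"dz":-2,"yaw":0},{"claw":3.6,"dx":0,"dy":0,"dz":-2,"yaw":0},{"claw":3.6,"dx":0,"dy":0,"dz":-2,"yaw":0},{"claw":3.6,"dx":0,"dy":0,"dz":-2,"yaw":0},{"claw":3.6,"dx":0,"dy":0,"dz":0,"yaw":0},{"claw":3.6,"dx":0,"dy":0,"dz":0,"yaw":0}]'
python3 - <<'E'
from plant import *
import cv2
a=get_image("scene")[90:240,260:440]
cv2.imwrite("pics/near4.png",cv2.resize(a,(720,600),interpolation=cv2.INTER_CUBIC))
E
```

```text
t: 11.13
tool_pos: [0.5109, 0.067, 0.0652]
tcp_rot: [[-0.763, 0.647, -0.0], [0.647, 0.763, 0.0], [0.0, -0.0, -1.0]]
contact_force: [0.6, 0.3, -0.1]
grip_width: 0.425
grasp_force: 0.0
t: 11.97
tool_pos: [0.512, 0.0668, 0.1874]
tcp_rot: [[-0.763, 0.647, 0.004], [0.647, 0.763, -0.0], [-0.003, 0.002, -1.0]]
contact_force: [-0.8, -0.8, 0.1]
grip_width: 0.421
grasp_force: 0.0
```

View pics/near4.png

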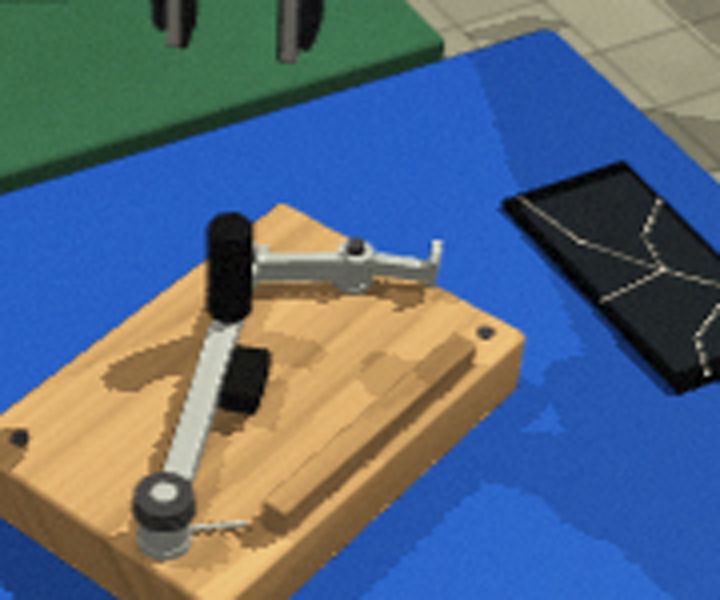

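The crop shows the gripper clear above, the arm still drawn back with its knob at (230,265), and the catch hooked behind the nose.

```bash
python3 -c "
from plant import *
print(sign_off())"
```

```text
the job is handed in; nothing more can be done
None
```

The clamp arm is drawn back and hooked on the catch at about 0.49 rad; the gripper let go and rose clear, and I handed the job in at about 12 s without knowing the judge's verdict.

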